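# Seat the button plugs in the stool seat, in order

### The job

Seat the three proud wooden button plugs in the stool-seat panel by pressing each gently down with the fingertips until the rubber ring under its head rests on the panel: first the large round one, then the square one, then the small round one. Start each plug only when the one before is home, do not pick anything up, and leave the things round the panel where they are.

Things in the scene. Friction and masses are not known exactly. Their poses are not given: they have to be found in the camera images.
- seat_panel: Stool-seat panel of brown wood lying flat, fixed to the bench, 130 x 354 x 28 mm (x, y, z); origin at the centre of its underside, y along its length. Three holes at about 100 mm spacing along y, slightly staggered in x, hold the plugs; which plug is in which hole varies.
- plug_large_top (a point): Large round button plug: pale wood, round head 46 mm across and 10 mm thick on a thinner shank. Under the head is a 9 mm thick black soft-rubber ring, on which the head gives up to 7 mm, at about 4 N per mm, and springs back. The plug slides straight down into its hole with about 5 N of friction and stays where it is left; it cannot be pulled out. The point is the centre of the flat top of its head and moves with it; z up.
- plug_square_top (a point): Square button plug: pale wood, square head 34 x 34 mm and 10 mm thick on a thinner shank. Under the head is a 9 mm thick black soft-rubber ring, on which the head gives up to 7 mm, at about 4 N per mm, and springs back. The plug slides straight down into its hole with about 5 N of friction and stays where it is left; it cannot be pulled out. The point is the centre of the flat top of its head and moves with it; z up.
- plug_small_top (a point): Small round button plug: pale wood, round head 26 mm across and 10 mm thick on a thinner shank. Under the head is a 9 mm thick black soft-rubber ring, on which the head gives up to 7 mm, at about 4 N per mm, and springs back. The plug slides straight down into its hole with about 5 N of friction and stays where it is left; it cannot be pulled out. The point is the centre of the flat top of its head and moves with it; z up.
- plug_large (a joint): Large round plug: how far it has been pressed down, in m: 0 to 0.003 at the start, 0.013 = home, the rubber ring under its head resting on the panel (the top of the head, not pressed, is then 47 mm above the bench; at 0 it is 60 mm).
- plug_square (a joint): Square plug: how far it has been pressed down, in m: 0 to 0.003 at the start, 0.013 = home, the rubber ring under its head resting on the panel (the top of the head, not pressed, is then 47 mm above the bench; at 0 it is 60 mm).
- plug_small (a joint): Small round plug: how far it has been pressed down, in m: 0 to 0.003 at the start, 0.013 = home, the rubber ring under its head resting on the panel (the top of the head, not pressed, is then 47 mm above the bench; at 0 it is 60 mm).
- turned_knob: Loose turned wooden drawer knob, 44 mm across, 48 mm high, standing behind the panel (not part of the job); origin at the centre of its underside.
- offcut: Loose brown wood offcut, 42 x 74 x 28 mm, behind the panel (not part of the job); origin at the centre of its underside.
- cork_block: Loose cork sanding block, 61 x 110 x 36 mm, in front of the panel (not part of the job); origin at the centre of its underside.

How it is judged:
On the way, in this order (a step that is already met when the one before it is completed fails the run):
1. the large round plug is home, the other two still proud (value of joint plug_large above 0.0105 m and value of joint each of plug_square, plug_small below 0.007 m), for 0.1 s.
2. the square plug is home too, the small round one still proud (value of joint each of plug_large, plug_square above 0.0105 m and value of joint plug_small below 0.007 m), for 0.1 s.
3. the small round plug is home too (value of joint each of plug_large, plug_square, plug_small above 0.0105 m), for 0.1 s.
At the end, for the whole second after the job is handed in: All three plugs are pressed home (at least 10.5 of 13 mm) and the knob, offcut and cork block are within 20 mm of where they stood (all of step 3 and distance of each of turned_knob, offcut, cork_block from where it was at the start of the episode below 0.02 m); the robot touches nothing.
It fails at once if the square plug is pressed past 7 mm before the large round one is home (value of joint plug_square above 0.007 m and not (value of joint plug_large above 0.0105 m)).
It fails at once if the small round plug is pressed past 7 mm before the square one is home (value of joint plug_small above 0.007 m and not (value of joint plug_square above 0.0105 m)).
It fails at once if a plug is struck or pressed with more than 40 N (contact force between any of plug_large, plug_square, plug_small and anything else above 40 N).
It fails at once if the knob, offcut or cork block is lifted or pushed away (20 mm) (distance of any of turned_knob, offcut, cork_block from where it was at the start of the episode above 0.02 m).
It also fails if it takes over 51 s, if anything falls off the work surface, if the arm or the gripper's body presses on something with over 40 N, if the wrist force passes 120 N, or if a joint passes its speed limit or range.

### The arm

A 6-joint arm with a two-finger parallel gripper is mounted at the origin on a cart in front of the work surface, level with it; the furniture and walls round the work are solid. World frame = base frame: x ahead of the robot, y to its left, z up, the work surface at z = 0. Lengths are in m, angles in rad, forces in N, time in s.
With the tool pointing down it reaches from about 0.375 to 0.9 m from the base axis. Payload 3.1 kg.
Tool frame: the origin (TCP) lies where the fingers leave the gripper's body, on its centre line; the fingertips stand 73 mm ahead of it and the grasp point (between the pads) lies 54 mm ahead of it; z points along the fingers, y is the line along which they close (so a half turn about z gives the same grasp; the last joint's range is limited). The gripper opens to 85 mm and grips with 20 to 120 N. Pads are 22 mm wide; open, the fingers measure 114 mm over their backs; the gripper's body (76 mm by 85 mm) begins 54 mm behind the grasp point. The pads swing forward as they close: fully open they stand 13 mm farther back than shut.
Start: joints at [-1.417, 0.527, 1.433, -0, 1.181, -0.178], TCP at [0.204, -0.591, 0.304] pointing down, gripper open.
Joint ranges: [-3.08, 3.08], [-0.75, 2.2], [0.22, 2.44], [-1.43, 4.57], [0, 2.65], [-2.85, 2.85]. Speed limits (rad/s): [2.79, 2.79, 3.14, 3.14, 3.14, 3.14].

### API

Orientations are given as a unit quaternion [x, y, z, w].
In Python, from station import manip gives the robot as it stands.
- The arm moves only by the shell command python3 -m crank 'ROWS' [FORCE]. ROWS is JSON, a list of rows, each an object with "dp": the shift along the tool's x, y, z normalised to -1 to 1, where 1 is 50 cm, a list of three; "delta_rot": the turn, a rotation vector about the tool's x, y, z normalised to -1 to 1, where 1 is 2 pi rad, a list of three; "fingers": the opening, from -1 (shut) to 1 (fully open). A call has 1 to 12 rows; each row shifts and turns the commanded pose from where the row before left it, along the tool's axes as they then stand; what a row does not reach is not made up. A row lasts 1/12 s, in which the tool goes at most 41.7 mm and 7.16 degrees, less where a joint would pass 70% of its speed; a pose out of reach is approached as far as the arm can. A call with a number of a shift or a turn outside -1 to 1 is refused whole. A call with a gripper value outside its range is refused whole. The fingers move at their own pace and stop on an object; FORCE is the grip in N (left out, the last holds). Time passes only in rows, so rows that do not move let the fingers close. It gives the time, the measured TCP pose, the force, the opening and the grip force at its end, in the units of the state.
- manip.sense(): the state, without advancing time (a new reading comes with each control period).
- manip.snapshot(name): name is "scene" or "top" or "wrist"; returns (picture, depth): 384x512x3 uint8, red, green, blue; 384x512 float32, m along the optical axis (not along the pixel's ray), 0 where there is no reading.
- manip.camera_model(name): a dict with "fx", "fy", "cx", "cy" (pixels), "k1" (the pictures are not rectified: a ray, as slopes to the right and down, at radius r is drawn at 1 + k1 r^2 times it, then the intrinsics apply), "origin" and "attitude" of the camera in the world. Camera axes: x right, y up, looking along -z (the intrinsics and any distortion apply to the point x, -y, -z); pixel columns grow to the right and rows downward; lengths in m; the calibration is good to about 2 mm. A picture is of the moment at which its call begins: read the wrist's pose just before it. camera_model takes no time and is no camera call; for the wrist camera it gives the pose at the moment of the call.
- manip.sign_off(): hands the job in; it is judged then, once.
The state is a dict: "t": time; "q": joint angles; "qd": joint speeds; "tau": joint torques, N m; "tcp_pos": TCP position; "tool_rot": TCP orientation; "force": force on the tool from outside, world axes, zero at the start; "ft_torque": the same for the moment, N m; "finger_gap": opening from 0.0 (shut) to 1.0 (fully open); "gripper_force": force on a finger pad.
Only numpy, scipy, OpenCV 4.12 (cv2) and the standard library are available. Lean on these libraries where they do the work, as an engineer would, in place of code of your own. Each camera call takes 0.05 s, during which the arm holds its last target. There are 200 camera calls.

## Working session

There is one attempt and no reset: what is moved stays moved. The work goes in short steps, Python scripts to look and compute and a shell command to move; the robot and the scene stay as the last step left them, time stands still between calls to the robot, and variables do not carry over. Pictures are saved under pics/ and viewed, at most 10 in all, crops included, and the job is handed in when it is done.

```bash
mkdir -p pics; ls; cat > h.py <<'E'
import numpy as np, cv2
from station import manip
from scipy.spatial.transform import Rotation as R
def cam(n):
    c=manip.camera_model(n); a=np.array(c['attitude'],float)
    c['R']=R.from_quat(a).as_matrix() if a.size==4 else a.reshape(3,3); return c
def ray(c,uv):
    uv=np.atleast_2d(np.array(uv,float))
    d=np.stack([(uv[:,0]-c['cx'])/c['fx'],(uv[:,1]-c['cy'])/c['fy']],1); s=d.copy()
    for _ in range(20): s=d/(1+c['k1']*(s**2).sum(1,keepdims=True))
    return s
def plane(c,uv,z):
    s=ray(c,uv); D=np.c_[s[:,0],-s[:,1],-np.ones(len(s))]@c['R'].T; o=np.array(c['origin'])
    return o+D*((z-o[2])/D[:,2])[:,None]
def pts(c,uv,dep):
    s=ray(c,uv); return np.array(c['origin'])+(np.c_[s[:,0],-s[:,1],-np.ones(len(s))]*np.array(dep)[:,None])@c['R'].T
E
python3 - <<'E'
from h import *
for n in ['scene','top']:
    p,d=manip.snapshot(n); np.savez('pics/%s0.npz'%n,p=p,d=d); cv2.imwrite('pics/%s0.png'%n,p[:,:,::-1]); print(manip.camera_model(n))
a=[cv2.imread('pics/%s0.png'%n) for n in ['top','scene']]
print(manip.sense())
E
```

```text
pics
{'fx': 463.3620047275207, 'fy': 463.3620047275207, 'cx': 262.2288744520603, 'cy': 195.18883521873408, 'k1': -0.02349995859725932, 'origin': array([0.06900066, 0.3208806 , 0.77398426]), 'attitude': array([-0.16687129,  0.29972267,  0.81580155, -0.46560512])}
{'fx': 430.2321252527524, 'fy': 430.2321252527524, 'cx': 257.23462185698594, 'cy': 186.74041554933916, 'k1': -0.09706573088520253, 'origin': array([0.46064605, 0.0228545 , 0.90877469]), 'attitude': array([ 0.03542509, -0.05295487, -0.70319445,  0.70813728])}
{'t': 0.1, 'q': array([-1.41649891e+00,  5.28381111e-01,  1.43373211e+00,  2.55913840e-05,
        1.18142098e+00, -1.78500674e-01]), 'qd': array([-0.00103302, -0.00242939, -0.00403073,  0.00070091, -0.00069101,
       -0.00109852]), 'tau': array([ 1.69179493e-04, -4.43304133e+01, -1.78586286e+01, -3.19788378e-04,
        3.85724838e-03,  9.36288274e-06]), 'tcp_pos': array([ 0.2041371 , -0.59020764,  0.30303986]), 'tool_rot': array([ 9.86187935e-01,  1.65627335e-01,  2.35800124e-05, -9.70564097e-04]), 'force': array([ 0.04125814, -0.45296358, -0.09561112]), 'ft_torque': array([-0.04823534,  0.0452328 , -0.01764748]), 'gripper_force': 0.0, 'finger_gap': 0.999455948082112}
```

View pics/top0.png

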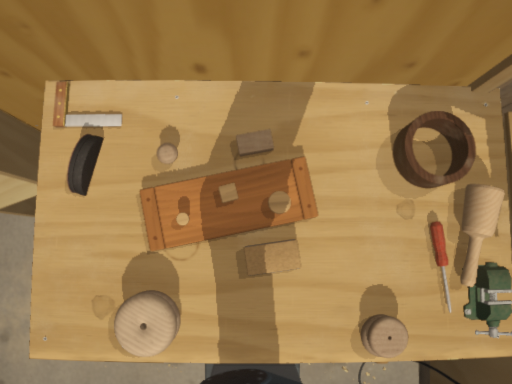

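View pics/scene0.png

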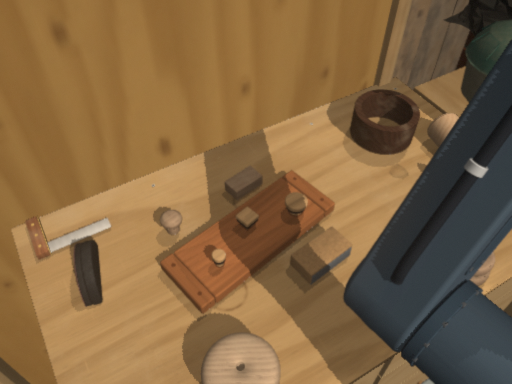

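The top view shows the large plug at about (279,202), the square one at (228,192) and the small one at (182,219). The panel runs from (143,220) to (317,185), the cork block is at (272,257), the offcut at (254,142) and the knob at (168,154). The scene view agrees: large (295,202), square (247,217), small (218,257).

```bash
python3 - <<'E'
from h import *
seeds={'top':dict(L=(279,202),S=(228,192),s=(182,219)),'scene':dict(L=(295,202),S=(247,217),s=(218,257))}
def tri(a,b):
    (o1,d1),(o2,d2)=a,b
    t=np.linalg.lstsq(np.c_[d1,-d2],o2-o1,rcond=None)[0]; return o1+d1*t[0],o2+d2*t[1]
RY={}
for n in seeds:
    z=np.load('pics/%s0.npz'%n); p,d=z['p'],z['d']; c=cam(n)
    hsv=cv2.cvtColor(p,cv2.COLOR_RGB2HSV)
    vis=cv2.resize(p[120:300,120:340,::-1],None,fx=3,fy=3,interpolation=cv2.INTER_CUBIC)
    for k,(u,v) in seeds[n].items():
        print(n,k,'hsv',hsv[v,u],'panel',hsv[v,u+ -22 if k!='s' else u+20])
        H,W=d.shape; vv,uu=np.mgrid[v-22:v+23,u-22:u+23]; uv=np.c_[uu.ravel(),vv.ravel()]
        P=pts(c,uv,d[vv,uu].ravel())
        zt=np.median(P[(abs(uv-[u,v]).max(1)<=3),2])
        m=((abs(P[:,2]-zt)<.006)&(hsv[vv,uu,1].ravel()<hsv[v,u,1]+35)).reshape(45,45).astype(np.uint8)
        nl,lab,st,ce=cv2.connectedComponentsWithStats(m); i=lab[22,22]
        q=ce[i]+[u-22,v-22]
        w=plane(c,q,.059)[0]; dep=P[(lab==i).ravel()].mean(0)
        print('  px',q.round(1),'bbox',st[i],'ztop',zt.round(4),'ray@59mm',w.round(4),'depthpt',dep.round(4))
        s=ray(c,q)[0]; RY[n,k]=(np.array(c['origin']),c['R']@np.array([s[0],-s[1],-1]))
        cc=((q-[120,120])*3).astype(int); cv2.circle(vis,tuple(cc),3,(0,255,0),-1)
    cv2.imwrite('pics/%s_mask.png'%n,vis)
    # loose things
for k in 'LSs':
    a,b=tri(RY['top',k],RY['scene',k]); print(k,'tri',a.round(4),b.round(4))
c=cam('top')
for nm,q,zz in [('knob',(168,154),.048),('cork TL',(246,246),.036),('cork TR',(298,240),.036),('offcut',(254,142),.028),('wheel',(147,322),.05)]: print(nm,plane(c,q,zz)[0].round(3))
E
```

```text
top L hsv [ 16 131 132] panel [ 13 169 134]
  px [279.3 201.9] bbox [ 11  11  23  23 414] ztop 0.0587 ray@59mm [ 0.5377 -0.042   0.059 ] depthpt [ 0.5378 -0.0421  0.0585]
top S hsv [ 17 128 151] panel [ 13 171 128]
  px [228.2 192.2] bbox [ 13  13  20  20 290] ztop 0.0561 ray@59mm [0.5561 0.0596 0.059 ] depthpt [0.5564 0.0598 0.056 ]
top s hsv [ 18 122 194] panel [ 13 171 140]
  px [182.1 218.3] bbox [ 16  15  13  13 133] ztop 0.0578 ray@59mm [0.5036 0.1499 0.059 ] depthpt [0.5037 0.1501 0.0574]
scene L hsv [ 16 129 111] panel [ 12 164 106]
  px [296.  201.6] bbox [ 12  12  23  20 345] ztop 0.06 ray@59mm [ 0.5362 -0.0407  0.059 ] depthpt [ 0.5359 -0.0405  0.0595]
scene S hsv [ 16 127 129] panel [ 12 162 107]
  px [247.  216.3] bbox [ 11  12  23  20 270] ztop 0.0576 ray@59mm [0.5533 0.0619 0.059 ] depthpt [0.5548 0.0611 0.0569]
scene s hsv [ 16 126 196] panel [ 12 164 115]
  px [218.4 255.3] bbox [ 16  14  14  14 149] ztop 0.0587 ray@59mm [0.5019 0.1507 0.059 ] depthpt [0.5024 0.1505 0.0583]
L tri [ 0.538  -0.0423  0.0562] [ 0.538  -0.0422  0.0562]
S tri [0.5567 0.0599 0.0538] [0.5568 0.0601 0.0539]
s tri [0.5037 0.1503 0.0563] [0.5036 0.15   0.0563]
knob [0.635 0.184 0.048]
cork TL [0.45  0.023 0.036]
cork TR [ 0.463 -0.082  0.036]
offcut [0.666 0.009 0.028]
wheel [0.3   0.216 0.05 ]
```

Both views agree on the plug tops to about 2 mm. Large is at (0.537,-0.0415), square at (0.5555,0.0605) and small at (0.503,0.150), with heights of 56–59 mm as expected. I'm closing the fingers and moving above the large plug.

```bash
python3 -m crank '[{"dp":[0.041,-0.034,0],"delta_rot":[0,0,0],"fingers":-1},{"dp":[0.041,-0.034,0],"delta_rot":[0,0,0],"fingers":-1},{"dp":[0.041,-0.034,0],"delta_rot":[0,0,0],"fingers":-1},{"dp":[0.041,-0.034,0],"delta_rot":[0,0,0],"fingers":-1},{"dp":[0.041,-0.034,0],"delta_rot":[0,0,0],"fingers":-1},{"dp":[0.041,-0.034,0],"delta_rot":[0,0,0],"fingers":-1},{"dp":[0.041,-0.034,0],"delta_rot":[0,0,0],"fingers":-1},{"dp":[0.041,-0.034,0],"delta_rot":[0,0,0],"fingers":-1},{"dp":[0.041,-0.034,0],"delta_rot":[0,0,0],"fingers":-1},{"dp":[0.041,-0.034,0],"delta_rot":[0,0,0],"fingers":-1},{"dp":[0.041,-0.034,0],"delta_rot":[0,0,0],"fingers":-1},{"dp":[0.041,-0.034,0],"delta_rot":[0,0,0],"fingers":-1}]'
python3 -m crank '[{"dp":[0.041,-0.034,0],"delta_rot":[0,0,0],"fingers":-1},{"dp":[0.041,-0.034,0],"delta_rot":[0,0,0],"fingers":-1},{"dp":[0.041,-0.034,0],"delta_rot":[0,0,0],"fingers":-1},{"dp":[0.041,-0.034,0],"delta_rot":[0,0,0],"fingers":-1},{"dp":[0.041,-0.034,0],"delta_rot":[0,0,0],"fingers":-1},{"dp":[0.041,-0.034,0],"delta_rot":[0,0,0],"fingers":-1},{"dp":[0.041,-0.034,0],"delta_rot":[0,0,0],"fingers":-1},{"dp":[0.041,-0.034,0],"delta_rot":[0,0,0],"fingers":-1},{"dp":[0.041,-0.034,0],"delta_rot":[0,0,0],"fingers":-1},{"dp":[0.041,-0.034,0],"delta_rot":[0,0,0],"fingers":-1},{"dp":[0.041,-0.034,0],"delta_rot":[0,0,0],"fingers":-1},{"dp":[0,0,0],"delta_rot":[0,0,0],"fingers":-1}]'
cat > go.py <<'E'
import sys; from h import *
s=manip.sense(); t=np.array([float(a) for a in sys.argv[1:4]]); Rt=R.from_quat(s['tool_rot']).as_matrix()
tip=s['tcp_pos']+.073*Rt[:,2]
print('t',round(s['t'],2),'tip',tip.round(4),'zaxis',Rt[:,2].round(4),'xaxis',Rt[:,0].round(3),'gap',round(s['finger_gap'],3),'F',s['force'].round(1),'qd',abs(s['qd']).max().round(3))
print('dp to target',(Rt.T@(t-tip)/.5).round(4))
E
python3 go.py .537 -.0415 .09
```

```text
t: 1.1
tcp_pos: [0.3704, -0.3162, 0.3037]
tool_rot: [0.986, 0.166, -0.0, -0.0]
force: [0.4, -0.8, -0.1]
finger_gap: -0.003
gripper_force: 0.0
t: 2.1
tcp_pos: [0.5237, -0.0637, 0.3037]
tool_rot: [0.986, 0.168, 0.001, -0.001]
force: [0.9, -0.2, -0.3]
finger_gap: 0.0
gripper_force: 0.0
t 2.1 tip [ 0.5238 -0.0636  0.2307] zaxis [ 0.0013  0.0016 -1.    ] xaxis [0.944 0.33  0.002] gap 0.0 F [ 0.9 -0.2 -0.3] qd 0.062
dp to target [ 0.0391 -0.0326  0.2815]
```

```bash
python3 -m crank '[{"dp":[0.02,-0.016,0.02],"delta_rot":[0,0,0],"fingers":-1},{"dp":[0.019,-0.0165,0.03],"delta_rot":[0,0,0],"fingers":-1},{"dp":[0,0,0.04],"delta_rot":[0,0,0],"fingers":-1},{"dp":[0,0,0.04],"delta_rot":[0,0,0],"fingers":-1},{"dp":[0,0,0.04],"delta_rot":[0,0,0],"fingers":-1},{"dp":[0,0,0.04],"delta_rot":[0,0,0],"fingers":-1},{"dp":[0,0,0.03],"delta_rot":[0,0,0],"fingers":-1},{"dp":[0,0,0.02],"delta_rot":[0,0,0],"fingers":-1},{"dp":[0,0,0.02],"delta_rot":[0,0,0],"fingers":-1},{"dp":[0,0,0],"delta_rot":[0,0,0],"fingers":-1},{"dp":[0,0,0],"delta_rot":[0,0,0],"fingers":-1}]'
python3 go.py .537 -.0415 .059
python3 - <<'E'
from h import *
p,_=manip.snapshot('wrist'); q,_=manip.snapshot('scene'); cv2.imwrite('pics/w1.png',np.hstack([cv2.resize(p,(400,300)),cv2.resize(q[120:330,130:410],(400,300))])[:,:,::-1])
E
```

```text
t: 3.02
tcp_pos: [0.5351, -0.0455, 0.1635]
tool_rot: [0.986, 0.165, -0.0, -0.0]
force: [0.2, -0.4, -1.1]
finger_gap: 0.001
gripper_force: 0.0
t 3.02 tip [ 0.5351 -0.0455  0.0905] zaxis [-8.e-04  2.e-04 -1.e+00] xaxis [ 0.945  0.326 -0.001] gap 0.001 F [ 0.2 -0.4 -1.1] qd 0.022
dp to target [ 0.0063 -0.0063  0.0631]
```

View pics/w1.png

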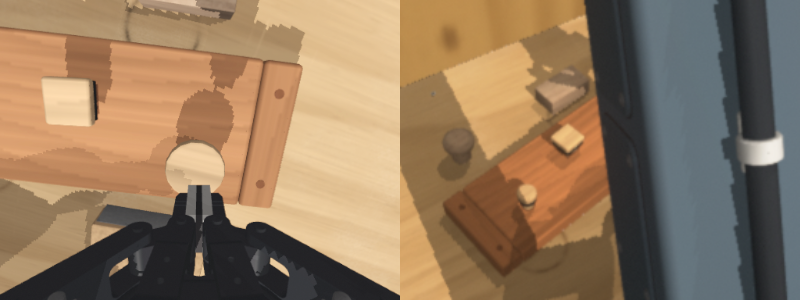

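The wrist view shows the shut fingertips at (199,188), just in front of the large head at (195,168). The head is centred slightly ahead of them. I'll correct sideways, lower to just above the head, and cross-check from the wrist image.

```bash
python3 - <<'E'
from h import *
c=cam('wrist'); print([plane(c,(u*1.28,v*1.28),z)[0].round(4) for u,v,z in [(195,168,.0587),(67,101,.056)]])
E
python3 -m crank '[{"dp":[0.006,-0.006,0.01],"delta_rot":[0,0,0],"fingers":-1},{"dp":[0,0,0.015],"delta_rot":[0,0,0],"fingers":-1},{"dp":[0,0,0.01],"delta_rot":[0,0,0],"fingers":-1},{"dp":[0,0,0.008],"delta_rot":[0,0,0],"fingers":-1},{"dp":[0,0,0.005],"delta_rot":[0,0,0],"fingers":-1},{"dp":[0,0,0.004],"delta_rot":[0,0,0],"fingers":-1},{"dp":[0,0,0],"delta_rot":[0,0,0],"fingers":-1},{"dp":[0,0,0],"delta_rot":[0,0,0],"fingers":-1}]'
python3 go.py .537 -.0415 .046
```

```text
[array([ 0.543 , -0.0418,  0.0587]), array([0.5605, 0.0602, 0.056 ])]
t: 3.78
tcp_pos: [0.5371, -0.0416, 0.1378]
tool_rot: [0.986, 0.166, -0.0, -0.0]
force: [0.1, -0.5, -0.0]
finger_gap: 0.002
gripper_force: 0.0
t 3.78 tip [ 0.537  -0.0416  0.0648] zaxis [-2.e-04  0.e+00 -1.e+00] xaxis [ 0.945  0.327 -0.   ] gap 0.002 F [ 0.1 -0.5 -0. ] qd 0.007
dp to target [-0.     -0.0002  0.0376]
```

```bash
python3 -m crank '[{"dp":[0,0,0.003],"delta_rot":[0,0,0],"fingers":-1},{"dp":[0,0,0.003],"delta_rot":[0,0,0],"fingers":-1},{"dp":[0,0,0.002],"delta_rot":[0,0,0],"fingers":-1},{"dp":[0,0,0.002],"delta_rot":[0,0,0],"fingers":-1},{"dp":[0,0,0.002],"delta_rot":[0,0,0],"fingers":-1},{"dp":[0,0,0.002],"delta_rot":[0,0,0],"fingers":-1},{"dp":[0,0,0.002],"delta_rot":[0,0,0],"fingers":-1},{"dp":[0,0,0.002],"delta_rot":[0,0,0],"fingers":-1},{"dp":[0,0,0.002],"delta_rot":[0,0,0],"fingers":-1},{"dp":[0,0,0.002],"delta_rot":[0,0,0],"fingers":-1},{"dp":[0,0,0],"delta_rot":[0,0,0],"fingers":-1}]'
python3 go.py .537 -.0415 .046
```

```text
t: 4.7
tcp_pos: [0.5371, -0.0416, 0.1269]
tool_rot: [0.986, 0.166, 0.0, 0.0]
force: [-0.9, -0.4, 3.8]
finger_gap: -0.0
gripper_force: 2.1
t 4.7 tip [ 0.5371 -0.0416  0.0539] zaxis [ 1.e-04 -0.e+00 -1.e+00] xaxis [0.945 0.327 0.   ] gap -0.0 F [-0.9 -0.4  3.8] qd 0.003
dp to target [-0.0002 -0.0002  0.0158]
```

```bash
python3 -m crank '[{"dp":[0,0,0.002],"delta_rot":[0,0,0],"fingers":-1},{"dp":[0,0,0.002],"delta_rot":[0,0,0],"fingers":-1},{"dp":[0,0,0.002],"delta_rot":[0,0,0],"fingers":-1},{"dp":[0,0,0.002],"delta_rot":[0,0,0],"fingers":-1},{"dp":[0,0,0.002],"delta_rot":[0,0,0],"fingers":-1},{"dp":[0,0,0.002],"delta_rot":[0,0,0],"fingers":-1},{"dp":[0,0,0.002],"delta_rot":[0,0,0],"fingers":-1},{"dp":[0,0,0],"delta_rot":[0,0,0],"fingers":-1},{"dp":[0,0,0],"delta_rot":[0,0,0],"fingers":-1}]'
python3 go.py .537 -.0415 .046
```

```text
t: 5.45
tcp_pos: [0.5371, -0.0416, 0.1198]
tool_rot: [0.986, 0.166, 0.0, -0.0]
force: [-0.7, -0.0, 3.6]
finger_gap: 0.001
gripper_force: 1.8
t 5.45 tip [ 0.5371 -0.0415  0.0468] zaxis [ 0.  0. -1.] xaxis [0.945 0.327 0.   ] gap 0.001 F [-0.7 -0.   3.6] qd 0.002
dp to target [-0.0002 -0.0002  0.0016]
```

```bash
python3 -m crank '[{"dp":[0,0,0.002],"delta_rot":[0,0,0],"fingers":-1},{"dp":[0,0,0.002],"delta_rot":[0,0,0],"fingers":-1},{"dp":[0,0,0],"delta_rot":[0,0,0],"fingers":-1},{"dp":[0,0,0],"delta_rot":[0,0,0],"fingers":-1}]'
```

```text
t: 5.78
tcp_pos: [0.5371, -0.0416, 0.1181]
tool_rot: [0.986, 0.166, 0.0, 0.0]
force: [-1.3, 0.2, 6.3]
finger_gap: -0.004
gripper_force: 3.0
```

```bash
python3 -m crank '[{"dp":[0,0,0.002],"delta_rot":[0,0,0],"fingers":-1},{"dp":[0,0,0.002],"delta_rot":[0,0,0],"fingers":-1},{"dp":[0,0,0],"delta_rot":[0,0,0],"fingers":-1},{"dp":[0,0,0],"delta_rot":[0,0,0],"fingers":-1}]'
```

```text
t: 6.12
tcp_pos: [0.5371, -0.0416, 0.1167]
tool_rot: [0.986, 0.166, 0.0, 0.0]
force: [-3.0, 0.2, 10.8]
finger_gap: 0.003
gripper_force: 5.6
```

The force is rising at about 4 N/mm, so the large plug is on its ring at home. I'm lifting off and moving over the square plug.

```bash
python3 -m crank '[{"dp":[0,0,-0.01],"delta_rot":[0,0,0],"fingers":-1},{"dp":[0,0,-0.03],"delta_rot":[0,0,0],"fingers":-1},{"dp":[0,0,-0.04],"delta_rot":[0,0,0],"fingers":-1},{"dp":[0,0,-0.015],"delta_rot":[0,0,0],"fingers":-1},{"dp":[0.02,-0.036,0],"delta_rot":[0,0,0],"fingers":-1},{"dp":[0.02,-0.036,0],"delta_rot":[0,0,0],"fingers":-1},{"dp":[0.02,-0.036,0],"delta_rot":[0,0,0],"fingers":-1},{"dp":[0.02,-0.036,0],"delta_rot":[0,0,0],"fingers":-1},{"dp":[0.022,-0.036,0],"delta_rot":[0,0,0],"fingers":-1},{"dp":[0,0,0],"delta_rot":[0,0,0],"fingers":-1},{"dp":[0,0,0],"delta_rot":[0,0,0],"fingers":-1}]'
python3 go.py .556 .0605 .059
python3 - <<'E'
from h import *
c=cam('wrist'); p,d=manip.snapshot('wrist'); t,td=manip.snapshot('top')
hsv=cv2.cvtColor(p,cv2.COLOR_RGB2HSV); m=((hsv[:,:,1]<115)&(hsv[:,:,2]>110)).astype(np.uint8)
n,l,st,ce=cv2.connectedComponentsWithStats(m)
for i in range(1,n):
    if 300<st[i,4]<12000:
        P=plane(c,ce[i],.056)[0]; dd=d[l==i]; vv,uu=np.nonzero(l==i); print(st[i],ce[i].round(1),P.round(4),pts(c,np.c_[uu,vv],dd).mean(0).round(4))
cv2.imwrite('pics/w2.png',np.hstack([cv2.resize(p,(400,300)),cv2.resize(t[120:330,130:410],(400,300))])[:,:,::-1])
E
```

```text
t: 7.03
tcp_pos: [0.5557, 0.061, 0.1628]
tool_rot: [0.986, 0.167, -0.0, 0.0]
force: [-0.9, -0.8, 0.7]
finger_gap: -0.002
gripper_force: 0.0
t 7.03 tip [0.5556 0.061  0.0898] zaxis [-6.e-04 -2.e-04 -1.e+00] xaxis [ 0.944  0.329 -0.001] gap -0.002 F [-0.9 -0.8  0.7] qd 0.033
dp to target [0.0004 0.0012 0.0616]
[ 412  186  100  192 6364] [487.2 304.9] [ 0.5536 -0.1044  0.056 ] [ 0.5295 -0.1626  0.0025]
[ 226  191   60   93 3721] [254.6 227.2] [0.556  0.0594 0.056 ] [0.5638 0.0621 0.0716]
[  68  231   46   42 1433] [ 90.6 251.6] [0.507  0.1498 0.056 ] [0.5076 0.1494 0.057 ]
[   0  253  149  103 6679] [ 53.2 312. ] [0.4539 0.1657 0.056 ] [0.4002 0.1907 0.0022]
[ 353  252   70   62 3090] [388.3 281.6] [ 0.5485 -0.0335  0.056 ] [ 0.5447 -0.0391  0.0478]
[  0 354  27  22 322] [ 10.3 363.6] [0.3983 0.1893 0.056 ] [0.3603 0.2066 0.0267]
```

View pics/w2.png

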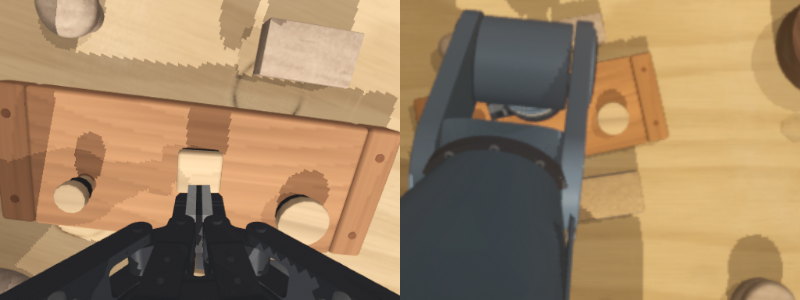

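The wrist view shows the large head at (302,222), now low with its depth reading 47.8 mm, which is home. The fingertips at (200,188) are over the square head at (200,172), and the small plug is at (72,196). Now pressing the square one.

```bash
python3 -m crank '[{"dp":[0.004,0.001,0.01],"delta_rot":[0,0,0],"fingers":-1},{"dp":[0,0,0.015],"delta_rot":[0,0,0],"fingers":-1},{"dp":[0,0,0.01],"delta_rot":[0,0,0],"fingers":-1},{"dp":[0,0,0.008],"delta_rot":[0,0,0],"fingers":-1},{"dp":[0,0,0.005],"delta_rot":[0,0,0],"fingers":-1},{"dp":[0,0,0.004],"delta_rot":[0,0,0],"fingers":-1},{"dp":[0,0,0.003],"delta_rot":[0,0,0],"fingers":-1},{"dp":[0,0,0.002],"delta_rot":[0,0,0],"fingers":-1},{"dp":[0,0,0.002],"delta_rot":[0,0,0],"fingers":-1},{"dp":[0,0,0.002],"delta_rot":[0,0,0],"fingers":-1},{"dp":[0,0,0],"delta_rot":[0,0,0],"fingers":-1}]'
python3 go.py .557 .0605 .046
python3 -m crank '[{"dp":[0,0,0.002],"delta_rot":[0,0,0],"fingers":-1},{"dp":[0,0,0.002],"delta_rot":[0,0,0],"fingers":-1},{"dp":[0,0,0.002],"delta_rot":[0,0,0],"fingers":-1},{"dp":[0,0,0.002],"delta_rot":[0,0,0],"fingers":-1},{"dp":[0,0,0.002],"delta_rot":[0,0,0],"fingers":-1},{"dp":[0,0,0],"delta_rot":[0,0,0],"fingers":-1}]'
```

```text
t: 8.05
tcp_pos: [0.5579, 0.0604, 0.1329]
tool_rot: [0.986, 0.166, 0.0, 0.0]
force: [-1.2, -0.8, 0.7]
finger_gap: -0.002
gripper_force: 0.0
t 8.05 tip [0.5579 0.0604 0.0599] zaxis [ 0. -0. -1.] xaxis [0.945 0.327 0.   ] gap -0.002 F [-1.2 -0.8  0.7] qd 0.004
dp to target [-0.0017 -0.0008  0.0278]
t: 8.55
tcp_pos: [0.558, 0.0604, 0.1282]
tool_rot: [0.986, 0.166, 0.0, 0.0]
force: [-1.9, 0.2, 3.4]
finger_gap: 0.005
gripper_force: 1.9
```

```bash
python3 -m crank '[{"dp":[0,0,0.002],"delta_rot":[0,0,0],"fingers":-1},{"dp":[0,0,0.002],"delta_rot":[0,0,0],"fingers":-1},{"dp":[0,0,0.002],"delta_rot":[0,0,0],"fingers":-1},{"dp":[0,0,0.002],"delta_rot":[0,0,0],"fingers":-1},{"dp":[0,0,0.002],"delta_rot":[0,0,0],"fingers":-1},{"dp":[0,0,0.002],"delta_rot":[0,0,0],"fingers":-1},{"dp":[0,0,0.002],"delta_rot":[0,0,0],"fingers":-1},{"dp":[0,0,0.002],"delta_rot":[0,0,0],"fingers":-1},{"dp":[0,0,0.002],"delta_rot":[0,0,0],"fingers":-1},{"dp":[0,0,0],"delta_rot":[0,0,0],"fingers":-1}]'
python3 -m crank '[{"dp":[0,0,0.002],"delta_rot":[0,0,0],"fingers":-1},{"dp":[0,0,0.002],"delta_rot":[0,0,0],"fingers":-1},{"dp":[0,0,0],"delta_rot":[0,0,0],"fingers":-1},{"dp":[0,0,0],"delta_rot":[0,0,0],"fingers":-1}]'
```

```text
t: 9.38
tcp_pos: [0.558, 0.0603, 0.1187]
tool_rot: [0.986, 0.166, 0.0, 0.0]
force: [-0.2, -0.1, 4.1]
finger_gap: 0.004
gripper_force: 2.0
t: 9.72
tcp_pos: [0.558, 0.0603, 0.1174]
tool_rot: [0.986, 0.166, 0.0, 0.0]
force: [-1.4, -0.4, 8.8]
finger_gap: -0.0
gripper_force: 4.2
```

The square plug is home too, with the force now on the ring slope. Moving on to the small plug.

```bash
python3 -m crank '[{"dp":[0,0,-0.01],"delta_rot":[0,0,0],"fingers":-1},{"dp":[0,0,-0.03],"delta_rot":[0,0,0],"fingers":-1},{"dp":[0,0,-0.04],"delta_rot":[0,0,0],"fingers":-1},{"dp":[0,0,-0.015],"delta_rot":[0,0,0],"fingers":-1},{"dp":[-0.008,-0.041,0],"delta_rot":[0,0,0],"fingers":-1},{"dp":[-0.008,-0.041,0],"delta_rot":[0,0,0],"fingers":-1},{"dp":[-0.008,-0.041,0],"delta_rot":[0,0,0],"fingers":-1},{"dp":[-0.008,-0.041,0],"delta_rot":[0,0,0],"fingers":-1},{"dp":[-0.01,-0.04,0],"delta_rot":[0,0,0],"fingers":-1},{"dp":[0,0,0],"delta_rot":[0,0,0],"fingers":-1},{"dp":[0,0,0],"delta_rot":[0,0,0],"fingers":-1}]'
python3 go.py .505 .1498 .062
python3 - <<'E'
from h import *
c=cam('wrist'); p,d=manip.snapshot('wrist')
hsv=cv2.cvtColor(p,cv2.COLOR_RGB2HSV); m=((hsv[:,:,1]<115)&(hsv[:,:,2]>110)).astype(np.uint8)
n,l,st,ce=cv2.connectedComponentsWithStats(m)
for i in range(1,n):
    if 300<st[i,4]<12000:
        vv,uu=np.nonzero(l==i); print(st[i],ce[i].round(1),plane(c,ce[i],.057)[0].round(4),np.median(pts(c,np.c_[uu,vv],d[l==i]),0).round(4))
cv2.imwrite('pics/w3.png',p[:,:,::-1])
E
```

```text
t: 10.63
tcp_pos: [0.5041, 0.1505, 0.164]
tool_rot: [0.986, 0.167, -0.0, 0.0]
force: [0.7, 0.6, 1.0]
finger_gap: 0.001
gripper_force: 0.0
t 10.63 tip [0.504  0.1505 0.091 ] zaxis [-8.e-04 -3.e-04 -1.e+00] xaxis [ 0.944  0.329 -0.001] gap 0.001 F [0.7 0.6 1. ] qd 0.029
dp to target [0.0014 0.0019 0.058 ]
[ 385  156   67   57 3158] [417.3 183.8] [0.5607 0.069  0.057 ] [0.5599 0.0629 0.0466]
[ 233  201   43   83 2232] [254.  236.2] [0.4986 0.1473 0.057 ] [0.5139 0.1514 0.0592]
[498 236  14  46 363] [506.  261.8] [ 0.5338 -0.0092  0.057 ] [ 0.5303 -0.0222  0.0441]
[ 289  273  223  105 5876] [441.  313.5] [0.4861 0.0112 0.057 ] [ 0.4621 -0.0427  0.    ]
[248 323  14  31 332] [254.5 339.2] [0.4263 0.1218 0.057 ] [ 3.775e-01  1.054e-01 -3.000e-04]
```

View pics/w3.png

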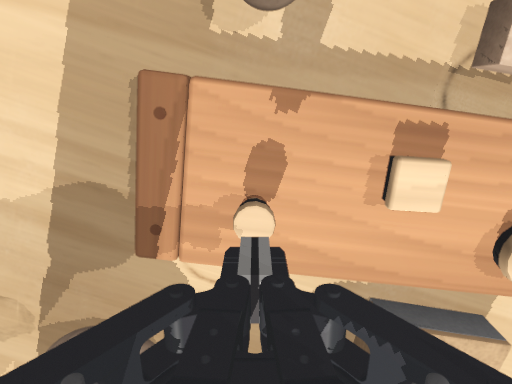

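The square head at (417,184) now reads 46.6 mm, so it is home. The small head is centred at about (254,222), which gives about (0.506,0.150) and agrees with my target. Now pressing it.

```bash
python3 -m crank '[{"dp":[0.0015,0.0015,0.01],"delta_rot":[0,0,0],"fingers":-1},{"dp":[0,0,0.015],"delta_rot":[0,0,0],"fingers":-1},{"dp":[0,0,0.01],"delta_rot":[0,0,0],"fingers":-1},{"dp":[0,0,0.008],"delta_rot":[0,0,0],"fingers":-1},{"dp":[0,0,0.005],"delta_rot":[0,0,0],"fingers":-1},{"dp":[0,0,0.004],"delta_rot":[0,0,0],"fingers":-1},{"dp":[0,0,0.003],"delta_rot":[0,0,0],"fingers":-1},{"dp":[0,0,0.002],"delta_rot":[0,0,0],"fingers":-1},{"dp":[0,0,0.002],"delta_rot":[0,0,0],"fingers":-1},{"dp":[0,0,0.002],"delta_rot":[0,0,0],"fingers":-1},{"dp":[0,0,0.002],"delta_rot":[0,0,0],"fingers":-1},{"dp":[0,0,0],"delta_rot":[0,0,0],"fingers":-1}]'
python3 -m crank '[{"dp":[0,0,0.002],"delta_rot":[0,0,0],"fingers":-1},{"dp":[0,0,0.002],"delta_rot":[0,0,0],"fingers":-1},{"dp":[0,0,0.002],"delta_rot":[0,0,0],"fingers":-1},{"dp":[0,0,0.002],"delta_rot":[0,0,0],"fingers":-1},{"dp":[0,0,0.002],"delta_rot":[0,0,0],"fingers":-1},{"dp":[0,0,0],"delta_rot":[0,0,0],"fingers":-1}]'
```

```text
t: 11.68
tcp_pos: [0.5057, 0.1495, 0.1329]
tool_rot: [0.986, 0.166, -0.0, -0.0]
force: [1.0, -0.6, 0.1]
finger_gap: -0.002
gripper_force: 0.0
t: 12.18
tcp_pos: [0.5058, 0.1495, 0.1281]
tool_rot: [0.986, 0.166, 0.0, -0.0]
force: [-0.2, -0.4, 4.6]
finger_gap: 0.002
gripper_force: 2.1
```

```bash
python3 -m crank '[{"dp":[0,0,0.002],"delta_rot":[0,0,0],"fingers":-1},{"dp":[0,0,0.002],"delta_rot":[0,0,0],"fingers":-1},{"dp":[0,0,0.002],"delta_rot":[0,0,0],"fingers":-1},{"dp":[0,0,0.002],"delta_rot":[0,0,0],"fingers":-1},{"dp":[0,0,0.002],"delta_rot":[0,0,0],"fingers":-1},{"dp":[0,0,0.002],"delta_rot":[0,0,0],"fingers":-1},{"dp":[0,0,0.002],"delta_rot":[0,0,0],"fingers":-1},{"dp":[0,0,0.002],"delta_rot":[0,0,0],"fingers":-1},{"dp":[0,0,0.002],"delta_rot":[0,0,0],"fingers":-1},{"dp":[0,0,0],"delta_rot":[0,0,0],"fingers":-1}]'
python3 -m crank '[{"dp":[0,0,0.002],"delta_rot":[0,0,0],"fingers":-1},{"dp":[0,0,0.002],"delta_rot":[0,0,0],"fingers":-1},{"dp":[0,0,0],"delta_rot":[0,0,0],"fingers":-1},{"dp":[0,0,0],"delta_rot":[0,0,0],"fingers":-1}]'
```

```text
t: 13.02
tcp_pos: [0.5058, 0.1494, 0.1187]
tool_rot: [0.986, 0.166, 0.0, -0.0]
force: [0.7, 0.1, 3.3]
finger_gap: -0.0
gripper_force: 2.0
t: 13.35
tcp_pos: [0.5058, 0.1495, 0.1174]
tool_rot: [0.986, 0.166, 0.0, 0.0]
force: [-1.5, 0.7, 8.4]
finger_gap: -0.001
gripper_force: 4.3
```

The small plug is on its ring as well. I'm lifting clear and moving aside, then checking all three heights before handing in.

```bash
python3 -m crank '[{"dp":[0,0,-0.01],"delta_rot":[0,0,0],"fingers":-1},{"dp":[0,0,-0.03],"delta_rot":[0,0,0],"fingers":-1},{"dp":[0,0,-0.05],"delta_rot":[0,0,0],"fingers":-1},{"dp":[-0.03,0,-0.05],"delta_rot":[0,0,0],"fingers":-1},{"dp":[-0.04,0,-0.05],"delta_rot":[0,0,0],"fingers":-1},{"dp":[-0.04,0,-0.04],"delta_rot":[0,0,0],"fingers":-1},{"dp":[-0.03,0,-0.03],"delta_rot":[0,0,0],"fingers":-1},{"dp":[0,0,0],"delta_rot":[0,0,0],"fingers":-1},{"dp":[0,0,0],"delta_rot":[0,0,0],"fingers":-1}]'
python3 - <<'E'
from h import *
for n in ['wrist','top','scene']:
    c=cam(n); p,d=manip.snapshot(n); cv2.imwrite('pics/%s_e.png'%n,p[:,:,::-1])
    vv,uu=np.mgrid[0:384,0:512]; ok=d.ravel()>0; P=pts(c,np.c_[uu.ravel(),vv.ravel()][ok],d.ravel()[ok])
    for k,x,y in [('L',.539,-.0415),('S',.556,.0605),('s',.504,.15)]:
        q=P[(np.hypot(P[:,0]-x,P[:,1]-y)<.008)]; print(n,k,len(q),np.median(q[:,2]).round(4) if len(q) else None)
E
```

```text
t: 14.1
tcp_pos: [0.4393, 0.1265, 0.2473]
tool_rot: [0.986, 0.165, 0.001, 0.0]
force: [0.9, -0.4, -0.8]
finger_gap: 0.002
gripper_force: 0.0
wrist L 270 0.0467
wrist S 328 0.0468
wrist s 310 0.0467
top L 49 0.0455
top S 46 0.0462
top s 40 0.0455
scene L 0 None
scene S 0 None
scene s 47 0.0471
```

View pics/wrist_e.png

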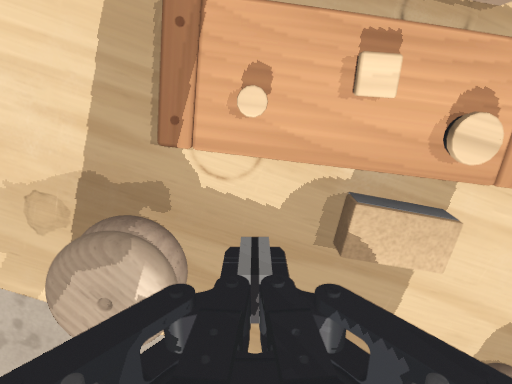

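The small (252,101), square (378,75) and large (474,138) heads all sit at about 47 mm. The cork block at (398,232) looks undisturbed, and the tool is clear of everything.

```bash
python3 -c "
from station import manip
print(manip.sign_off())"
```

```text
the job is handed in; nothing more can be done
None
```

I pressed all three plugs home in order (large round, square, small round), with tops reading about 47 mm and force readings up to about 11 N; nothing beside the panel was touched as far as I could see, and the job is handed in at about 14 s, with no verdict returned.

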